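# Turn over the leaf of the vaccination reference stand

### The job

At the vaccination table, the stiff teal leaf of the blue reference stand stands ajar. Push it by its orange tab up and over the spine with closed fingertips or the outside of the fingers, never taking it between the fingers, and press it down until it lies flat on the other page bed, the one with the yellow stripe. Leave the bottle, the plaster box and the vial standing where they are, and finish clear of everything.

Things in the scene. Friction and masses are not known exactly. Their poses are not given: they have to be found in the camera images.
- stand: blue reference stand screwed to the table, cannot move; base 235 (x) x 185 (y) x 8 mm, with a white page bed on either side of the spine, each 94 x 165 mm, top 20 mm above the table. Origin: centre of the underside, on the table, directly under the spine. Its +x points across the spine from the first bed (green stripe, under the leaf at the start, to the robot's right) to the second bed (yellow stripe, to the robot's left); its y runs along the spine, z up.
- stand_spine (a point): the hinge axis of the leaf, at the middle of the spine (a 185 mm long dark steel tube, 6 mm radius, along the stand's y), 22 mm above the table; axes as the stand's.
- leaf (a joint): angle of the leaf about the spine, rad: 0 = flat on the first bed, 1.57 = upright, 3.14 = flat on the second bed (stop). At the start it stands ajar, between 0.45 and 0.85. The hinge is stiff: the leaf stays at whatever angle it is left, does not fall by itself, and takes about 1 to 2.5 N at the tab to turn.
- leaf_mid (a point): middle of the leaf, 64 mm from the hinge axis. The leaf is a rigid teal board 4 mm thick, 150 mm along the spine, reaching from 6 to 106 mm from the hinge axis, its mid-plane through the axis; the orange tab carries on from 104 to 128 mm. The point's axes turn with the leaf: at joint 0 they are the stand's axes (x then points from the tab to the spine, y along the spine, z up, out of the face with the white stripe).
- leaf_tab (a point): middle of the outer edge of the orange tab, 128 mm from the hinge axis; the tab is 56 mm wide along the spine, centred on the leaf, 4 mm thick. Axes as leaf_mid's.
- antiseptic: bystander: white bottle with red cap, 54 mm diameter, 140 mm tall, loose, beside the stand; origin at the centre of its underside.
- plasters: bystander: open cardboard box of plasters 60 x 100 x 60 mm tall, loose, beside the stand; origin at the centre of its underside.
- vial: bystander: small glass vial with blue cap, 24 mm diameter, 45 mm tall, loose, beside the stand; origin at the centre of its underside.

How it is judged:
By the outcome, as a careful person would: the job done as asked, in the order asked, and still so for the second after the job is handed in, with the robot touching nothing.
It also fails if it takes over 40 s, if anything falls off the work surface, if the arm or the gripper's body presses on something with over 40 N, if the wrist force passes 120 N, or if a joint passes its speed limit or range.

### The arm

A 6-joint arm with a two-finger parallel gripper is mounted at the origin on the work surface. World frame = base frame: x ahead of the robot, y to its left, z up, the work surface at z = 0. Lengths are in m, angles in degrees, forces in N, time in s.
With the tool pointing down it reaches from about 0.4 to 0.825 m from the base axis. Payload 7 kg.
Tool frame: the origin (TCP) lies on the centre line of the jaws, within the pads' length; the fingertips stand 8 mm ahead of it and the grasp point (between the pads) lies 11 mm behind it (r.tcp_to_tips is the distance from the TCP to the fingertips, in m); z points along the fingers, y is the direction in which the jaws open and shut (so a half turn about z gives the same grasp; the last joint's range is limited). The gripper opens to 88 mm and grips with 3 to 60 N. Pads are 19 mm wide; open, the fingers measure 130 mm over their backs; the gripper's body (78 mm by 193 mm) begins 47 mm behind the grasp point.
Start: joints at [-48.065, 20.546, 0.682, 0, -70.136, -16.507], TCP at [0.29, -0.61, 0.235] pointing down, gripper open.
Joint ranges: [-176.03, 176.03], [-82.01, 121.73], [-58.28, 71.71], [-173.87, 95.51], [-174.79, -0.11], [-173.66, 173.66]. Speed limits (degrees/s): [136.94, 136.94, 172.46, 180, 180, 180].

### API

Orientations are given as [roll, pitch, yaw] about the fixed x, y, z axes, in that order (R = Rz(yaw) Ry(pitch) Rx(roll)).
In Python, from plant import r gives the robot as it stands.
- The arm moves only by the tool drive_tool, never from a script. Its argument "plan" is text: rows parted by semicolons, each of 4 numbers parted by spaces: the shift along the tool's x, y, z in cm, then the turn about the tool's z in rad. A call has 1 to 8 rows; each row is the pose to reach, as a shift and turn from the pose commanded when the call began, along the tool's axes at that moment; what a row does not reach only later rows make up. A row lasts 1/8 s, in which the tool goes at most 62.5 mm and 10.7 degrees, less where a joint would pass 70% of its speed; a pose out of reach is approached as far as the arm can. A call with a gripper value outside its range is refused whole. "fingers" is the closure, from -1 (fully open) to 1 (shut), set as the call begins (left out, the last holds). The fingers move at their own pace and stop on an object; "squeeze" is the grip in N (left out, the last holds). Time passes only in rows, so rows that repeat a pose let the fingers close. It gives the time, the measured TCP pose, the force and the opening at its end, in the units of the state.
- r.get_state(): the state, without advancing time (a new reading comes with each control period).
- r.capture(name): name is "scene" or "side" or "wrist"; returns a dict with "frame" (384x512x3 uint8, red, green, blue), "fovy" (degrees; the focal length in pixels is half the picture's height over the tangent of half this angle, whatever the lens; pixels are square), "cx", "cy" (the principal point, pixels), "rvec" (rotation vector, rad) and "tvec" (3), from world to camera coordinates, as OpenCV has them. Camera axes: x right, y down, z forward; pixel columns grow to the right and rows downward; lengths in m; the calibration is good to about 2 mm. A picture is of the moment at which its call begins. There is no depth.
- r.close_job(): hands the job in, once; it reports no verdict.
The state is a dict: "time_s": time; "joints": joint angles; "qd": joint speeds; "joint_torque": joint torques, N m; "tcp_pos": TCP position; "eef_rot": TCP orientation; "contact_force": force on the tool from outside, world axes, zero at the start; "moment": the same for the moment, N m; "gripper_width": finger opening in m.
Only numpy, scipy, OpenCV 4.12 (cv2) and the standard library are available. Lean on these libraries where they do the work, as an engineer would, in place of code of your own. Each camera call takes 0.05 s, during which the arm holds its last target. There are 200 camera calls.

## Working session

There is one attempt and no reset: what is moved stays moved. The work goes in short steps, Python scripts to look and compute and a tool call to move; the robot and the scene stay as the last step left them, time stands still between calls to the robot, and variables do not carry over. Pictures are saved under pics/ and viewed, about 8 in all and at most 12, crops included, and the job is handed in when it is done.

Besides the shell and the picture viewer there is one more tool, called after "Request:" as name(argument=value, ...) on one line, values as JSON. drive_tool: Moves the arm, as the interface text tells. Its arguments: {"type":"object","properties":{"plan":{"type":"string"},"fingers":{"type":"number"},"squeeze":{"type":"number"}},"required":["plan"]}

```bash
mkdir -p pics; ls
cat > h.py <<'E'
import numpy as np, cv2
from plant import r
def cam(n):
    c=r.capture(n); f=192/np.tan(np.radians(c["fovy"])/2)
    c["K"]=np.array([[f,0,c["cx"]],[0,f,c["cy"]],[0,0,1]]); c["R"]=cv2.Rodrigues(np.array(c["rvec"],float))[0]; c["t"]=np.array(c["tvec"],float).ravel()
    c["C"]=-c["R"].T@c["t"]; return c
def save(c,p,s=1.5): cv2.imwrite(p,cv2.resize(c["frame"][:,:,::-1],None,fx=s,fy=s))
def ray(c,u,v):
    d=c["R"].T@np.linalg.inv(c["K"])@np.array([u,v,1.]); return d/np.linalg.norm(d)
def onz(c,u,v,z):
    d=ray(c,u,v); return c["C"]+d*(z-c["C"][2])/d[2]
def tri(a,pa,b,pb):
    A=[];y=[]
    for c,p in((a,pa),(b,pb)):
        d=ray(c,*p);P=np.eye(3)-np.outer(d,d);A.append(P);y.append(P@c["C"])
    A=np.vstack(A);y=np.hstack(y);x=np.linalg.lstsq(A,y,rcond=None)[0];return x,np.linalg.norm(A@x-y)
def proj(c,p):
    q=c["K"]@(c["R"]@np.asarray(p,float)+c["t"]);return q[:2]/q[2]
E
python3 - <<'E'
from h import *
print(r.get_state())
for n in("scene","side"):
    c=cam(n);print(n,c["C"],c["fovy"],c["R"][2]);save(c,f"pics/{n}0.png")
E
```

```text
pics
{'time_s': 0.0, 'joints': array([-4.80671692e+01,  2.05925638e+01,  6.32655404e-01, -1.94041870e-02,
       -7.01369646e+01, -1.65077689e+01]), 'qd': array([ 0.06750658, -0.10980161, -0.01264766,  0.0413374 , -0.0422474 ,
       -0.02274017]), 'joint_torque': array([ 1.26032542e-04, -5.82731152e+01,  2.93050522e+01,  6.99721053e+00,
        6.77369404e-03, -1.16172278e-04]), 'tcp_pos': array([ 0.2895648 , -0.60919155,  0.23360371]), 'eef_rot': array([ 1.79901937e+02, -1.00394711e-02, -1.54581538e+02]), 'contact_force': array([ 0.08321069,  0.20345201, -0.22424291]), 'moment': array([ 0.04566883,  0.01430135, -0.04293416]), 'gripper_width': 0.08796999644670879}
scene [0.94791898 0.04803975 0.65036096] 50.06085387902289 [-0.53249138 -0.03837365 -0.84556513]
side [0.26654325 0.53650357 0.59509381] 51.49652284184436 [ 0.37719326 -0.60990596 -0.69695048]
```

View pics/scene0.png

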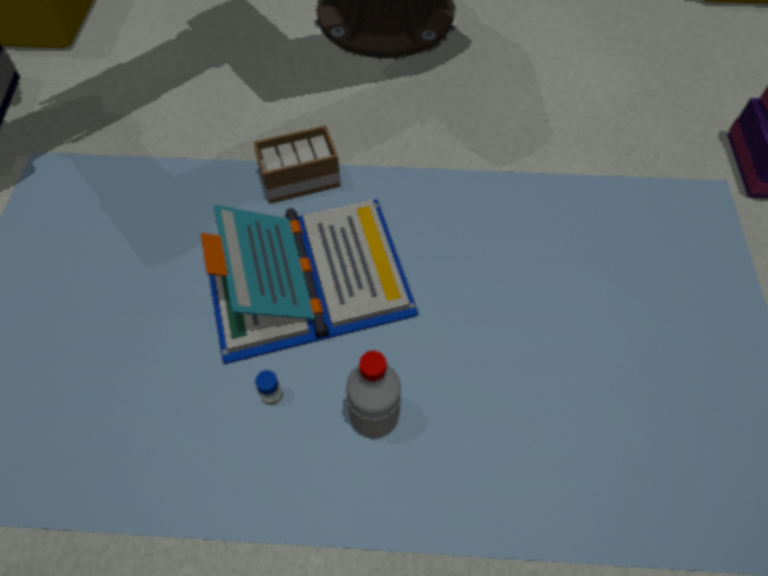

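View pics/side0.png

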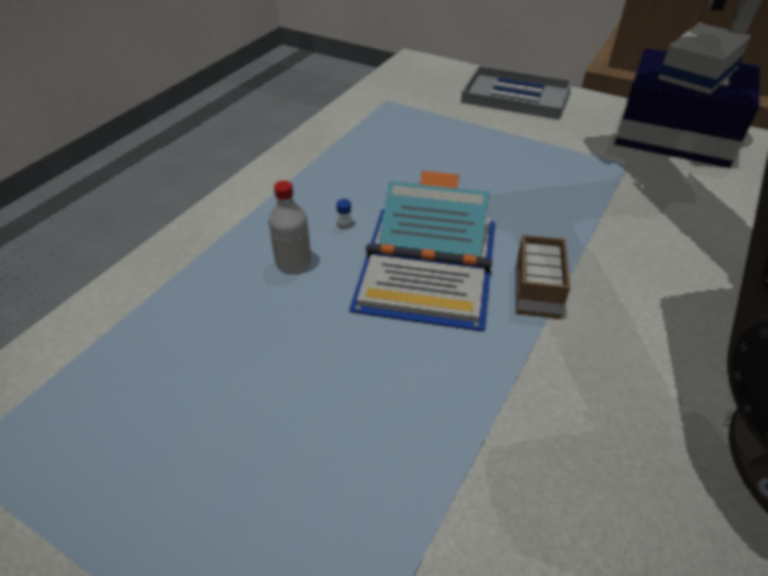

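Run:
```python
from h import *
np.set_printoptions(precision=4,suppress=True)
a=cam("scene");b=cam("side")
s=1/1.5
P=lambda u,v,z:onz(a,u*s,v*s,z)
A=P(225,357,.008);B=P(415,314,.008);print("corners",A,B,np.linalg.norm(A-B))
S1=P(292,214,.024);S2=P(321,331,.024);print("spine",S1,S2,np.linalg.norm(S1-S2),(S1+S2)/2)
Q=lambda u,v,z:onz(b,u*s,v*s,z)
S3=Q(370,249,.024);S4=Q(490,265,.024);print("spine side",S3,S4,np.linalg.norm(S3-S4),(S3+S4)/2)
for n,c in(("scene",a),("side",b)):
    h=cv2.cvtColor(c["frame"],cv2.COLOR_RGB2HSV)
    m=cv2.inRange(h,(5,180,120),(15,255,255))
    for k in cv2.findContours(m,cv2.RETR_EXTERNAL,cv2.CHAIN_APPROX_NONE)[0]:
        if cv2.contourArea(k)>20: print(n,cv2.contourArea(k),cv2.boxPoints(cv2.minAreaRect(k)).round(1).tolist(),cv2.approxPolyDP(k,3,True)[:,0].tolist())
print("tab edge far(robot side), near", tri(a,(202*s,233*s),b,(459*s,174*s)),tri(a,(210*s,275*s),b,(421*s,172*s)))
print("leaf corners",tri(a,(215*s,206*s),b,(489*s,192*s)),tri(a,(236*s,309*s),b,(389*s,183*s)))
print("bottle cap",tri(a,(373*s,357*s),b,(284*s,184*s)),"vial top",P(266,379,.045),"vial side",Q(344,202,.045))
for p in((255,147),(328,129),(338,157),(263,174)):print("box",P(*p,.06))
```

```text
corners [ 0.6572 -0.1478  0.008 ] [0.5886 0.0675 0.008 ] 0.2259804049703086
spine [ 0.4592 -0.0954  0.024 ] [ 0.6259 -0.0395  0.024 ] 0.17574733818296825 [ 0.5426 -0.0675  0.024 ]
spine side [ 0.6141 -0.0349  0.024 ] [ 0.4485 -0.0903  0.024 ] 0.17461680684054434 [ 0.5313 -0.0626  0.024 ]
scene 30.5 [[206.60000610351562, 199.60000610351562], [211.39999389648438, 198.39999389648438], [213.39999389648438, 206.39999389648438], [208.60000610351562, 207.60000610351562]] [[209, 199], [211, 207]]
scene 24.0 [[199.8000030517578, 172.3000030517578], [204.10000610351562, 171.1999969482422], [205.89999389648438, 178.5], [201.60000610351562, 179.60000610351562]] [[201, 172], [204, 179]]
scene 269.5 [[134.0, 156.1999969482422], [145.6999969482422, 154.1999969482422], [150.3000030517578, 181.89999389648438], [138.60000610351562, 183.89999389648438]] [[135, 156], [138, 180], [150, 182], [146, 158]]
scene 21.0 [[193.1999969482422, 147.60000610351562], [197.10000610351562, 146.3000030517578], [199.3000030517578, 152.89999389648438], [195.39999389648438, 154.1999969482422]] [[195, 147], [195, 153], [199, 153]]
tab edge far(robot side), near (array([ 0.545 , -0.1779,  0.0936]), np.float64(0.0015754715906422022)) (array([ 0.5984, -0.1584,  0.0908]), np.float64(0.001607021853307962))
leaf corners (array([ 0.4947, -0.1766,  0.0796]), np.float64(0.0015716415392372314)) (array([ 0.6337, -0.1249,  0.0798]), np.float64(9.513301023977428e-05))
bottle cap (array([0.7097, 0.0265, 0.1417]), np.float64(0.0005791414541848629)) vial top [ 0.6967 -0.0884  0.045 ] vial side [ 0.6936 -0.0899  0.045 ]
box [ 0.3792 -0.1507  0.06  ]
box [ 0.3411 -0.0583  0.06  ]
box [ 0.3909 -0.0401  0.06  ]
box [ 0.4253 -0.1327  0.06  ]
```

Measured in the first pictures: spine middle ≈ (0.537, −0.065), spine direction ≈ 18.8° from world x, tab edge ≈ (0.572, −0.168, 0.092), so the leaf is at ≈ 0.57 rad. I'll go outside the tab with closed fingers, jaw axis along the spine.

Request:
drive_tool(plan="-5.5 2.8 0 -0.182; -10.9 5.5 0 -0.364; -16.4 8.3 0 -0.546; -21.9 11.1 0 -0.728; -27.3 13.9 0 -0.91; -32.8 16.6 0 -1.091; -38.3 19.4 0 -1.273; -43.7 22.2 0 -1.455", fingers=1, squeeze=20)

```text
time_s: 1.2
tcp_pos: [0.5901, -0.2196, 0.2346]
eef_rot: [-180.0, -0.0, -70.9]
contact_force: [0.8, -0.3, -0.1]
gripper_width: 0.013
```

Request:
drive_tool(plan="0 0 0 0; 0 0 0 0; 0 0 0 0")

```text
time_s: 1.58
tcp_pos: [0.5885, -0.2223, 0.2346]
eef_rot: [180.0, 0.0, -71.3]
contact_force: [0.9, -0.7, 0.8]
gripper_width: 0.0003
```

```bash
cat > st.py <<'E'
from h import *
np.set_printoptions(precision=4,suppress=True)
def st():
    s=r.get_state();y=s["eef_rot"];p=s["tcp_pos"];d=p-np.array([.537,-.065,.022]);a=np.radians(18.8)
    print(s["time_s"],"tcp",p,"rot",y,"w",s["gripper_width"],"F",s["contact_force"])
    print("stand frame x,u,tips z above hinge",-np.sin(a)*d[0]+np.cos(a)*d[1],np.cos(a)*d[0]+np.sin(a)*d[1],d[2]-.008)
E
python3 - <<'E'
from st import *
st();a=cam("scene");b=cam("side");
cv2.imwrite("pics/both1.png",np.hstack([cv2.resize(a["frame"][100:280,80:290],None,fx=1.9,fy=1.9),cv2.resize(b["frame"][60:240,190:400],None,fx=1.9,fy=1.9)])[:,:,::-1])
E
```

```text
1.575 tcp [ 0.5885 -0.2223  0.2346] rot [179.9887   0.0027 -71.305 ] w 0.00030174034779311494 F [ 0.8558 -0.6583  0.8334]
stand frame x,u,tips z above hinge -0.16551742246082912 -0.0019346108093295095 0.20456822735928776
```

View pics/both1.png

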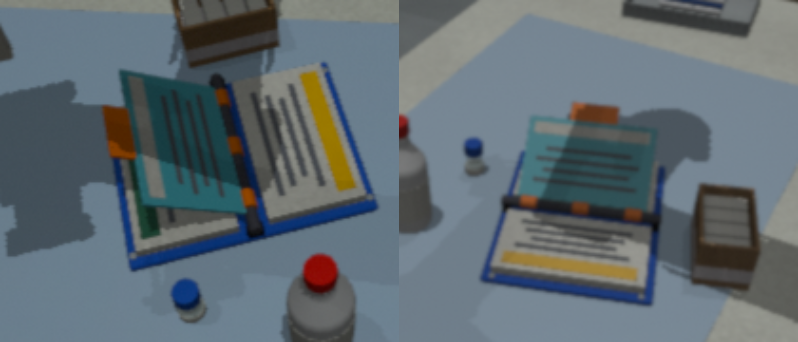

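Closed fingers are above and outside the tab (its pixels at about (118,132) left crop, (595,112) right crop); all else is undisturbed. Descending beside the tab edge.

Request:
drive_tool(plan="0 0 5 0; 0 0 10 0; 0 0 15.4 0; 0 0 15.4 0; -1.5 0 15.4 0; -3 0 15.4 0; -3.5 0 15.4 0; -3.5 0 15.4 0")

```text
time_s: 2.68
tcp_pos: [0.5784, -0.1877, 0.0818]
eef_rot: [-179.9, -0.0, -71.1]
contact_force: [0.3, 0.8, -0.3]
gripper_width: 0.0005
```

Run:
```python
from st import *
st();a=cam("scene");b=cam("side");
cv2.imwrite("pics/both2.png",np.hstack([cv2.resize(a["frame"][100:280,60:270],None,fx=1.9,fy=1.9),cv2.resize(b["frame"][40:220,190:400],None,fx=1.9,fy=1.9)])[:,:,::-1])
```

```text
2.675 tcp [ 0.5784 -0.1877  0.0818] rot [-179.8971   -0.04    -71.1357] w 0.000496772031251722 F [ 0.2646  0.7575 -0.3082]
stand frame x,u,tips z above hinge -0.12945404252111595 -0.00037082588701327357 0.05184227269766831
```

View pics/both2.png

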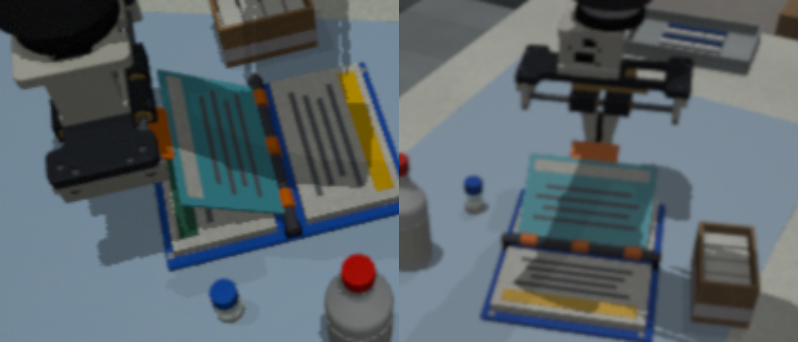

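Fingers are closed directly behind the tab (right crop: finger (597,128), tab (595,150)), centred. Pushing along the arc to ~75°.

Request:
drive_tool(plan="-1.3 0 -0.1 0; -2.0 0 -1.2 0; -2.9 0 -2.3 0; -4.2 0 -3.5 0; -5.6 0 -4.4 0; -7.0 0 -5.2 0; -8.6 0 -5.8 0; -8.6 0 -5.8 0")

```text
time_s: 3.78
tcp_pos: [0.55, -0.1054, 0.139]
eef_rot: [-180.0, 0.0, -71.1]
contact_force: [0.1, 0.5, -0.7]
gripper_width: 0.0
```

Run:
```python
from st import *
st();a=cam("scene");b=cam("side");
cv2.imwrite("pics/both3.png",np.hstack([cv2.resize(a["frame"][80:260,60:270],None,fx=1.9,fy=1.9),cv2.resize(b["frame"][30:210,190:400],None,fx=1.9,fy=1.9)])[:,:,::-1])
```

```text
3.775 tcp [ 0.55   -0.1054  0.139 ] rot [-179.9592    0.0101  -71.1148] w 3.612333004846343e-05 F [ 0.1297  0.4768 -0.6997]
stand frame x,u,tips z above hinge -0.042464715219085104 -0.0007367848127031902 0.10904648009710952
```

View pics/both3.png

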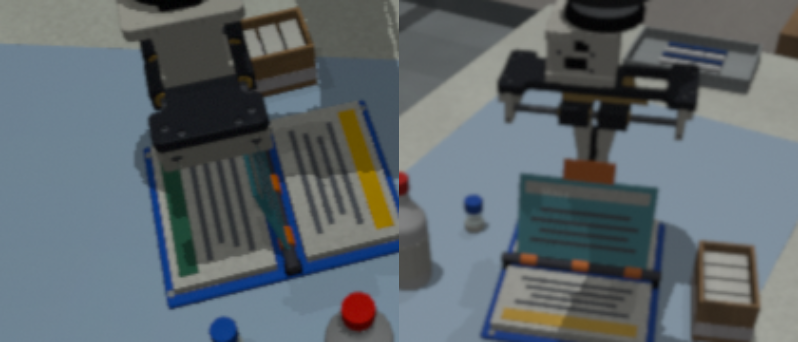

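The leaf is followed up to ~75° (tab at (590,172) right crop), box and vial untouched. Continuing over the top.

Request:
drive_tool(plan="-1.7 0 -0.4 0; -3.3 0 -0.5 0; -4.8 0 -0.5 0; -6.3 0 -0.3 0; -7.8 0 0.1 0; -9.2 0 0.6 0; -10.5 0 1.4 0; -11.8 0 2.3 0")

```text
time_s: 4.88
tcp_pos: [0.5118, 0.0056, 0.1149]
eef_rot: [180.0, 0.0, -71.2]
contact_force: [1.1, -1.9, 0.3]
gripper_width: 0.0008
```

Run:
```python
from st import *
st();a=cam("scene");b=cam("side");
cv2.imwrite("pics/both4.png",np.hstack([cv2.resize(a["frame"][80:260,100:310],None,fx=1.9,fy=1.9),cv2.resize(b["frame"][50:230,190:400],None,fx=1.9,fy=1.9)])[:,:,::-1])
```

```text
4.875 tcp [0.5118 0.0056 0.1149] rot [179.9964   0.0029 -71.208 ] w 0.0007944020053842872 F [ 1.14   -1.8756  0.2686]
stand frame x,u,tips z above hinge 0.07496302463482744 -0.0010711493008514865 0.08491042282756464
```

View pics/both4.png

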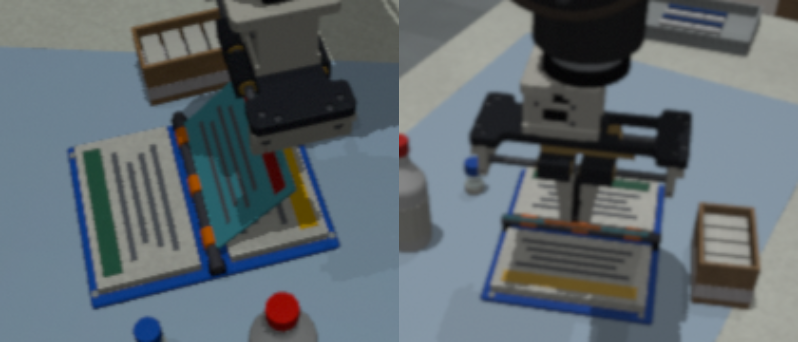

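The leaf is past vertical at ~135° with the fingertips on the outer face of its tab (tips at (580,222) right crop). Lowering it.

Request:
drive_tool(plan="-1.1 0 1.1 0; -2.1 0 2.3 0; -2.8 0 3.7 0; -3.4 0 5.2 0; -3.7 0 6.2 0; -3.8 0 7.3 0; -3.9 0 7.9 0; -3.9 0 8.0 0")

```text
time_s: 5.98
tcp_pos: [0.4994, 0.0416, 0.0351]
eef_rot: [180.0, -0.0, -71.2]
contact_force: [0.1, -0.3, 0.6]
gripper_width: 0.0008
```

Request:
drive_tool(plan="0 0 0.2 0; 0 0 0.4 0; 0 0 0.4 0")

```text
time_s: 6.35
tcp_pos: [0.4998, 0.0417, 0.0322]
eef_rot: [-180.0, -0.0, -71.2]
contact_force: [-1.4, -0.2, 5.6]
gripper_width: 0.0003
```

Run:
```python
from st import *
st()
```

```text
6.35 tcp [0.4998 0.0417 0.0322] rot [-179.9672   -0.0033  -71.1998] w 0.0003028753829932662 F [-1.4311 -0.2256  5.6466]
stand frame x,u,tips z above hinge 0.1130159056593252 -0.0008569589520397575 0.0021819706378365736
```

Request:
drive_tool(plan="0 0 0.1 0; 0 0 0.2 0; 0 0 0.2 0; 0 0 0.2 0")

```text
time_s: 6.85
tcp_pos: [0.4999, 0.0417, 0.0317]
eef_rot: [-179.9, -0.0, -71.2]
contact_force: [-8.5, 0.4, 25.5]
gripper_width: 0.0008
```

Hard stop (25 N for 1.5 mm, tips at z ≈ 23.7 mm). Retreat straight up, then aside to look.

Request:
drive_tool(plan="0 0 -0.5 0; 0 0 -3 0; 0 0 -8 0; 0 0 -13 0; 0 0 -18 0; -5 0 -19 0; -10 0 -19 0; -14 0 -19 0")

```text
time_s: 7.85
tcp_pos: [0.4539, 0.1756, 0.2201]
eef_rot: [-179.9, 0.0, -71.2]
contact_force: [0.4, -0.0, -0.5]
gripper_width: 0.0003
```

Request:
drive_tool(plan="-4 0 0 0; -6 0 0 0; -6 0 0 0; -6 0 0 0")

```text
time_s: 8.35
tcp_pos: [0.4351, 0.2307, 0.2195]
eef_rot: [180.0, -0.0, -71.2]
contact_force: [0.3, -0.1, 0.1]
gripper_width: 0.0005
```

Run:
```python
from st import *
st();a=cam("scene");b=cam("side");
cv2.imwrite("pics/both5.png",np.hstack([cv2.resize(a["frame"][80:300,90:300],None,fx=1.9,fy=1.9),cv2.resize(b["frame"][50:270,160:370],None,fx=1.9,fy=1.9)])[:,:,::-1])
```

```text
8.35 tcp [0.4351 0.2307 0.2195] rot [179.993   -0.0022 -71.1999] w 0.00048188673608789317 F [ 0.3292 -0.0658  0.1412]
stand frame x,u,tips z above hinge 0.3127237923660121 -0.0011436527299681226 0.1895114239680897
```

View pics/both5.png

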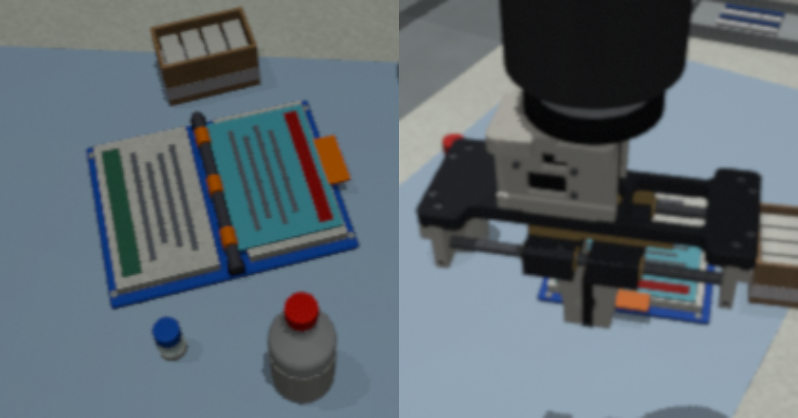

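Run:
```python
from st import *
a=cam("scene");x=np.array([-.322,.947,0]);o=np.array([.537,-.065,.022])
for t in(180,174,168):
    q=np.radians(t);print(t,proj(a,o+.128*(-np.cos(q)*x+np.sin(q)*np.array([0,0,1]))))
h=cv2.cvtColor(a["frame"],cv2.COLOR_RGB2HSV)
k=max(cv2.findContours(cv2.inRange(h,(5,180,120),(15,255,255)),0,1)[0],key=cv2.contourArea)
print("tab",cv2.boxPoints(cv2.minAreaRect(k)))
print("vial",onz(a,90+167/1.9,80+327/1.9,.045),"box",onz(a,90+152/1.9,80+38/1.9,.06),"cap px now",90+302/1.9,80+303/1.9,"before",373/1.5,357/1.5)
r.close_job()
```

```text
180 [272.3786 162.1971]
174 [272.2833 158.0538]
168 [271.4487 153.9979]
tab [[255.0996 153.6787]
 [264.9819 150.1493]
 [273.2172 173.2081]
 [263.3349 176.7375]]
vial [ 0.6957 -0.0876  0.045 ] box [ 0.3845 -0.1498  0.06  ] cap px now 248.94736842105263 239.47368421052633 before 248.66666666666666 238.0
the job is handed in; nothing more can be done
```

I pushed the leaf by its orange tab over the spine with closed fingertips and pressed it flat on the yellow-stripe bed. The job is handed in, at about 8.4 s of the 40 s allowed. I never gripped the tab, and the arm finished clear at z ≈ 0.22 m, reading about 0 N.

**Leaf flat:** At the end of the press the fingertips stopped hard at z ≈ 23.7 mm, against 24 mm expected for a flat tab. The contact force there was 25 N. The last scene picture shows the leaf lying on the second bed. The tab's outer edge is at about pixel (269, 162), against (272, 162) predicted for 180° and row 158 for 174°. That 3-pixel column difference is within my rough stand pose.

**Bystanders:** The vial, plaster box and bottle look standing and unmoved in that picture. The vial and bottle agree with their first positions to about 1–2 mm. The box corner I compared differs by about 5 mm; I picked it by hand from differently scaled pictures, so I put this down to reading error. No contact force pointed to a bump.

**Not checked:** The gripper hid most of the leaf in the last side view, so only the scene camera confirms the final state.

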